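Hang the slot gauge at the inspection station

TASK

Take the wide slot gauge off its hook on the rack and hang it on the twin pins of the inspection station, both pins through its two round holes, level, pushed back flush against the pin bar, and left hanging there. Leave the smaller gauge hanging on its own hook.

Things in the scene. Friction and masses are not known exactly. Their poses are not given: they have to be found in the camera images.
- gauge: The slot gauge: bare aluminium plate 8 mm thick, hanging upright, 0.25 to 0.45 kg. x is the plate's normal, y its width, z up; origin: middle of its lower edge, mid-thickness. Body 140 mm wide, 110 mm tall, the lowest 31 mm cut into five teeth; a 50 mm wide grip tab on top goes on to z = 155 mm. It starts on either of the rack's two hooks.
- gauge_tab (a point): Middle of the upper edge of the slot gauge's grip tab (45 mm tall, 8 mm thick), 155 mm above the gauge's origin; axes as the gauge's.
- gauge_hang (a point): Middle of the upper edge of the slot gauge's hang hole, through which the hook runs: an oblong hole 26 mm wide, from 62 up to 98 mm above the gauge's origin.
- gauge_hole_l (a point): Centre of one of the slot gauge's two round 14 mm through holes for the station's pins: y = +45, z = 88 mm in the gauge's frame.
- gauge_hole_r (a point): Centre of the other round 14 mm pin hole: y = -45, z = 88 mm in the gauge's frame.
- small_gauge: The smaller gauge, which stays: same aluminium and grip tab but only 80 mm wide, without teeth or round holes, hanging on the other hook. Axes and hang hole as for the slot gauge (hole top 98 mm, tab top 155 mm above its origin; its own lower edge is at z = 30 mm).
- rack: Fixed hook rack, 330 mm wide, with a wooden rail. Origin on the bench below the middle of the rail's front face; x points out of that face as the hooks do (roughly away from the robot), y along the rail, z up. Rail: x -14 to 0, top at z = 178 mm. Hooks at y = +-85 mm: 8 mm round bars, axis at z = 171 mm, straight to x = 40 mm, then turned up.
- hook_l (a point): Upturned end of the rack's hook at y = +85 mm: x = 50, z = 189 mm in the rack's frame. A gauge that rests on the bar must rise 15 to 25 mm before it can come off forwards (along the rack's x).
- hook_r (a point): The same for the hook at y = -85 mm.
- station: Fixed inspection station: blue foot, two steel posts (y = +-70, x = -27 mm, tops at z = 192 mm) and a dark pin bar clamped across them. Origin on the bench below the middle of the bar's front face; x points out of that face as the pins do (roughly away from the robot), y along the bar, z up. Bar: 170 mm wide, x -16 to 0. Pins: 9 mm, level, rounded ends, 28 mm long, at y = +-45 mm.
- bar_mid (a point): Point on the station's front plane 160 mm above the bench, fixed to the posts, NOT to the bar. The rigid bar is clamped higher or lower: both pin centres lie anywhere from 145 to 175 mm above the bench, and this is not reported: find it by touch or sight. The bar's flat top is 12 mm above the pin centres, its underside 18 mm below.

How it is judged:
On the way:
1. the slot gauge is off its hook, clear in front of the rack, and held above the bench (x of gauge in the frame of rack above 0.06 m and height (world z) of gauge above 0.04 m), for 0.2 s.
At the end, for the whole second after the job is handed in: The slot gauge hangs at rest on both pins, released: its back within 6 mm of the pin bar's face, centred on the station to 6 mm, upright and level to 0.07 rad; its lower edge is then 48 to 92 mm above the bench. The smaller gauge is within 30 mm of where it was (x of gauge in the frame of station between -0.001 and 0.01 m and x of gauge_tab in the frame of station between -0.001 and 0.01 m and y of gauge in the frame of station between -0.006 and 0.006 m and z of gauge in the frame of station between 0.048 and 0.092 m and angle between gauge's own z axis and vertical below 0.07 rad and angle between the y axis of gauge and the y axis of station, either way round below 0.07 rad and linear speed of gauge below 0.02 m/s and contact force between the fingers and gauge below 0.1 N and distance of small_gauge from where it was at the start of the episode below 0.03 m); the robot touches nothing.
It fails at once if the smaller gauge is lifted or knocked off its hook (moved over 40 mm) (distance of small_gauge from where it was at the start of the episode above 0.04 m).
It also fails if it takes over 58 s, if anything falls off the work surface, if the arm or the gripper's body presses on something with over 40 N, if the wrist force passes 120 N, or if a joint passes its speed limit or range.

ROBOT

A 6-joint arm with a two-finger parallel gripper is mounted at the origin on the work surface. World frame = base frame: x ahead of the robot, y to its left, z up, the work surface at z = 0. Lengths are in m, angles in rad, forces in N, time in s.
With the tool pointing down it reaches from about 0.275 to 0.75 m from the base axis. Payload 10.2 kg.
Tool frame: the origin (TCP) lies midway between the tips of the shut fingers; the grasp point (between the pads) lies 19 mm behind it (env.hold_point_z is the distance from the TCP to the grasp point, in m); z points along the fingers, y is the line along which they close (so a half turn about z gives the same grasp; the last joint's range is limited). The gripper opens to 85 mm and grips with 20 to 120 N. Pads are 22 mm wide; open, the fingers measure 114 mm over their backs; the gripper's body (76 mm by 85 mm) begins 54 mm behind the grasp point. The pads swing forward as they close: fully open they stand 13 mm farther back than shut.
Start: joints at [-1.36, 0.313, 1.498, -0, 1.331, -0.223], TCP at [0.221, -0.476, 0.208] pointing down, gripper open.
Joint ranges: [-2.94, 2.94], [-0.97, 2.17], [0.19, 2.56], [-1.23, 4.37], [0.02, 3.11], [-2.88, 2.88]. Speed limits (rad/s): [2.39, 2.39, 3.01, 3.14, 3.14, 3.14].

INTERFACE

Orientations are given as a unit quaternion [x, y, z, w].
In Python, from bench import env, kinematics, monitor, eyes, job gives the robot as it stands. The module is installed in compiled form; this text tells all that it offers. Calls block until the motion is done:
- env.reach(position, orientation): joint-space move of the TCP to a pose.
- env.movel(position, velocity=0.15, frame=None, guard=None): straight line of the TCP; frame=None keeps the orientation; velocity is the mean speed in m/s. With guard (N) it stops when the force on the tool has changed by that much, and returns True; else False.
- env.set_joints(angles): joint-space move.
- env.release() and env.close_gripper(effort=None): open the fingers fully, or close them until they stop; effort is the grip in N (None keeps the last).
- env.hold(seconds).
- kinematics.ik(position, orientation): joint angles nearest the present ones, or None.
- monitor.sense(): the state.
- eyes.grab_frame(name): name is "scene" or "side" or "wrist"; returns a dict with "frame" (384x512x3 uint8, red, green, blue), "mtx" (3x3 intrinsics, pixels), "view" (4x4, takes a point from world to camera coordinates). Camera axes: x right, y down, z forward; pixel columns grow to the right and rows downward; lengths in m; the calibration is good to about 2 mm. A picture is of the moment at which its call begins. There is no depth.
A pose or a line that the arm cannot do raises env.MotionError and nothing moves.
- job.hand_in(): hands the job in; it is judged then, once.
The state is a dict: "clock": time; "joints": joint angles; "qvel": joint speeds; "joint_efforts": joint torques, N m; "position": TCP position; "ee_rot": TCP orientation; "contact_force": force on the tool from outside, world axes, zero at the start; "ft_torque": the same for the moment, N m; "finger_gap": opening from 0.0 (shut) to 1.0 (fully open); "gripper_force": force on a finger pad.
Only numpy, scipy, OpenCV 4.12 (cv2) and the standard library are available. Lean on these libraries where they do the work, as an engineer would, in place of code of your own. Each camera call takes 0.05 s, during which the arm holds its last target. There are 200 camera calls.

## Working session

There is one attempt and no reset: what is moved stays moved. The work goes in short steps, each a Python script; the robot and the scene stay as the last script left them, time stands still between calls to the robot, and variables do not carry over. Pictures are saved under pics/ and viewed, at most 10 in all, crops included, and the job is handed in when it is done.

```bash
mkdir -p pics
python3 - <<'E'
from bench import env, kinematics, monitor, eyes, job
import cv2,numpy as np
for n in ("scene","side","wrist"):
    f=eyes.grab_frame(n); np.savez(f"pics/{n}0.npz",**f)
    cv2.imwrite(f"pics/{n}0.png",f["frame"][:,:,::-1])
    V=f["view"]; print(n,(-V[:3,:3].T@V[:3,3]).round(3),V[2,:3].round(3),f["mtx"][0,0])
s=monitor.sense();print(s)
a=cv2.imread("pics/scene0.png");b=cv2.imread("pics/side0.png")
E
```

```text
scene [ 0.976 -0.296  1.05 ] [-0.414  0.292 -0.862] 395.0291715852772
side [0.424 0.687 0.874] [ 0.118 -0.689 -0.715] 363.6993819113853
wrist [ 0.29  -0.445  0.373] [-0.267 -0.123 -0.956] 281.28365401851715
{'clock': 0.15, 'joints': array([-1.36038080e+00,  3.13320717e-01,  1.49821834e+00, -2.29747675e-05,
        1.33102367e+00, -2.23406298e-01]), 'qvel': array([ 0.00066654, -0.00112221, -0.00181726, -0.00041281, -0.00054699,
       -0.00116035]), 'joint_efforts': array([ 8.44454098e-04, -4.12371433e+01, -2.59799016e+01, -1.53384462e-04,
        3.23387620e-03,  6.90949037e-06]), 'position': array([ 0.22061513, -0.47616836,  0.20748359]), 'ee_rot': array([ 9.76566219e-01,  2.15216598e-01, -8.00670862e-06, -4.85099843e-04]), 'contact_force': array([-0.02363579,  0.1038798 , -0.27553772]), 'ft_torque': array([ 0.05447881,  0.06268156, -0.06701794]), 'gripper_force': 0.0, 'finger_gap': 1.001466981985062}
```

View pics/scene0.png

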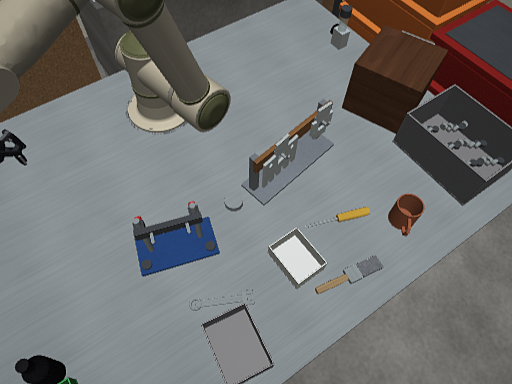

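View pics/side0.png

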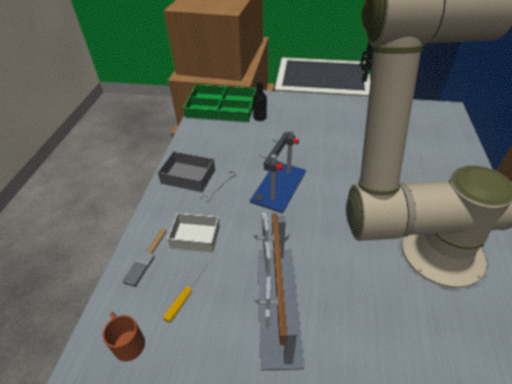

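The scene view shows the rack around (290,150) and the station around (175,235). In the side view they are at (280,290) and (280,170). I'll enlarge these areas in one mosaic.

Run:
```python
import cv2,numpy as np
a=cv2.imread("pics/scene0.png");b=cv2.imread("pics/side0.png")
def c(i,x,y,w,h):return cv2.resize(i[y:y+h,x:x+w],(400,300),interpolation=cv2.INTER_CUBIC)
m=np.vstack([np.hstack([c(a,235,95,112,84+0),c(b,230,200,120,90)]),np.hstack([c(a,125,190,112,84),c(b,240,120,80,60)])])
cv2.imwrite("pics/m1.png",m)
```

```text
(no output)
```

View pics/m1.png

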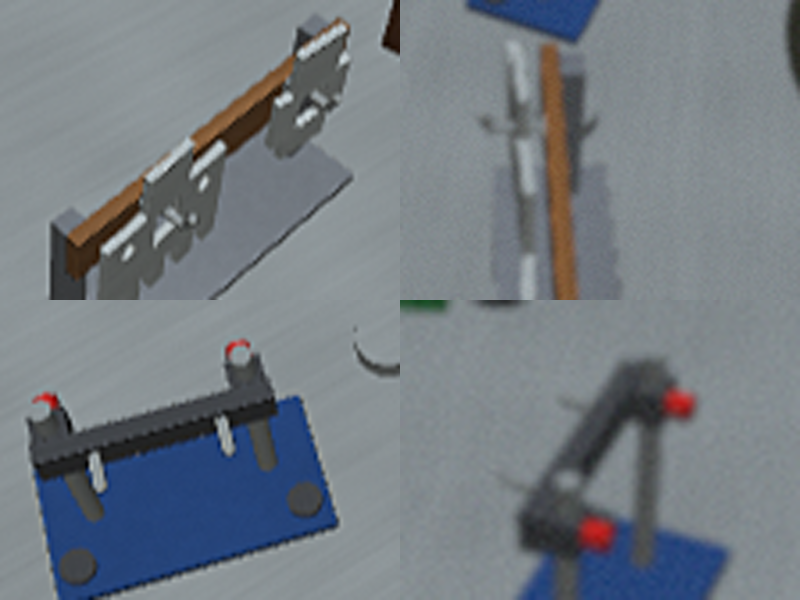

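The wide, toothed gauge is on the hook nearer the station, with its tab top at scene (276,146)-(289,134). Next I'll get rough positions, then move the wrist camera in for closer views.

```bash
cat > h.py <<'E'
from bench import env, kinematics, monitor, eyes, job
import cv2,numpy as np
from scipy.spatial.transform import Rotation as R
def ray(f,uv,z):
    V=f["view"];c=-V[:3,:3].T@V[:3,3];d=V[:3,:3].T@np.linalg.solve(f["mtx"],[uv[0],uv[1],1.])
    return c+d*(z-c[2])/d[2]
def tri(fs,uvs):
    A=0;b=0
    for f,uv in zip(fs,uvs):
        V=f["view"];c=-V[:3,:3].T@V[:3,3];d=V[:3,:3].T@np.linalg.solve(f["mtx"],[uv[0],uv[1],1.]);d/=np.linalg.norm(d)
        P=np.eye(3)-np.outer(d,d);A=A+P;b=b+P@c
    p=np.linalg.solve(A,b);return p
def proj(f,p):
    q=f["mtx"]@(f["view"][:3,:3]@p+f["view"][:3,3]);return q[:2]/q[2]
def quat(yaw): # tool down, tool y along horizontal direction yaw (closing axis)
    y=np.array([np.cos(yaw),np.sin(yaw),0]);z=np.array([0,0,-1.]);return R.from_matrix(np.c_[np.cross(y,z),y,z]).as_quat()
def snap(n,name):
    f=eyes.grab_frame(n);np.savez(f"pics/{name}.npz",**f);cv2.imwrite(f"pics/{name}.png",f["frame"][:,:,::-1]);return f
E
python3 - <<'E'
from h import *
f=dict(np.load("pics/scene0.npz"))
for n,uv,z in [("railL",(256,163.6),.178),("railR",(331.6,101),.178),("tab1",(275.6,146.2),.232),("tab2",(289,134.2),.232),("post1",(136.8,219.4),.192),("post2",(191.6,204),.192),
 ("barend1 top front",(137,321-0-0) if 0 else (136.5,234.5),.175),("barend2",(201,216),.175)]:
    print(n,ray(f,uv,z).round(3))
w=np.load("pics/wrist0.npz")["view"];s=monitor.sense()
T=np.eye(4);T[:3,:3]=R.from_quat(s["ee_rot"]).as_matrix();T[:3,3]=s["position"]
print((np.linalg.inv(T)@np.linalg.inv(w)).round(3))
E
```

```text
railL [0.487 0.065 0.178]
railR [0.428 0.381 0.178]
tab1 [0.501 0.116 0.232]
tab2 [0.489 0.169 0.232]
post1 [ 0.467 -0.274  0.192]
post2 [ 0.505 -0.143  0.192]
barend1 top front [ 0.493 -0.292  0.175]
barend2 [ 0.538 -0.137  0.175]
[[-0.    -0.956 -0.294  0.076]
 [ 1.    -0.     0.     0.   ]
 [-0.    -0.294  0.956 -0.165]
 [ 0.     0.     0.     1.   ]]
```

Run:
```python
from h import *
def at(o,yaw,p): c,s=np.cos(yaw),np.sin(yaw);return [o[0]+c*p[0]-s*p[1],o[1]+s*p[0]+c*p[1],p[2]]
o=(.515,-.215);ys=-.282
# camera (tool +x) in front: closing axis along station y 
t=monitor.sense()["clock"]
q=quat(ys-np.pi/2)   # tool x = y x (-z)
print(R.from_quat(q).as_matrix()[:,0])
env.reach(at(o,ys,(-.05,.05,.28)),q);snap("wrist","s1");print(monitor.sense()["joints"].round(2))
env.movel(at(o,ys,(-.05,-.05,.28)));snap("wrist","s2")
og=(.495,.142);yr=.185
env.reach(at(og,yr,(-.06,.05,.33)),quat(yr-np.pi/2));snap("wrist","g1")
env.movel(at(og,yr,(-.06,-.05,.33)));snap("wrist","g2")
print(monitor.sense()["clock"]-t,monitor.sense()["joints"].round(2))
m=np.vstack([np.hstack([cv2.imread(f"pics/{a}.png") for a in r]) for r in (("s1","s2"),("g1","g2"))])
cv2.imwrite("pics/m2.png",cv2.resize(m,(800,600),interpolation=cv2.INTER_AREA))
```

```text
[ 0.96050081 -0.27827721  0.        ]
[-0.54  0.23  1.43 -0.    1.49  1.31]
4.9833 [-0.08  0.09  1.46  0.    1.59  1.31]
```

View pics/m2.png

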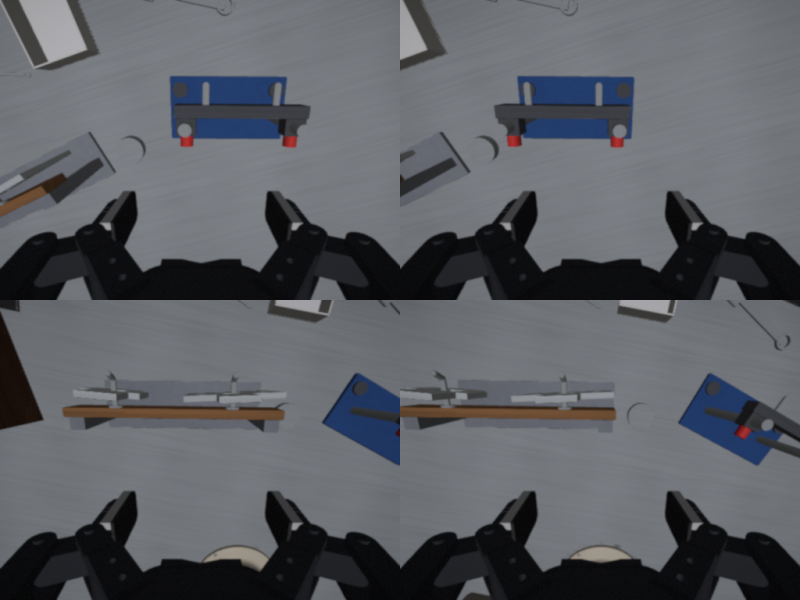

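All four wrist views are clear: the station with both pins, and both gauges from above. I'll enlarge them to pick out features.

Run:
```python
import cv2,numpy as np
def c(n,x,y,w=160,h=120):
    i=cv2.imread(f"pics/{n}.png");r=cv2.resize(i[y:y+h,x:x+w],(400,300),interpolation=cv2.INTER_CUBIC)
    for k in range(0,w,20):cv2.line(r,(int(k*2.5),0),(int(k*2.5),4),(0,255,255),1)
    for k in range(0,h,20):cv2.line(r,(0,int(k*2.5)),(4,int(k*2.5)),(0,255,255),1)
    return r
cv2.imwrite("pics/m3.png",np.vstack([np.hstack([c("s1",230,85),c("s2",160-50,85)]),np.hstack([c("g1",220,70),c("g2",130,70)])]))
```

```text
(no output)
```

View pics/m3.png

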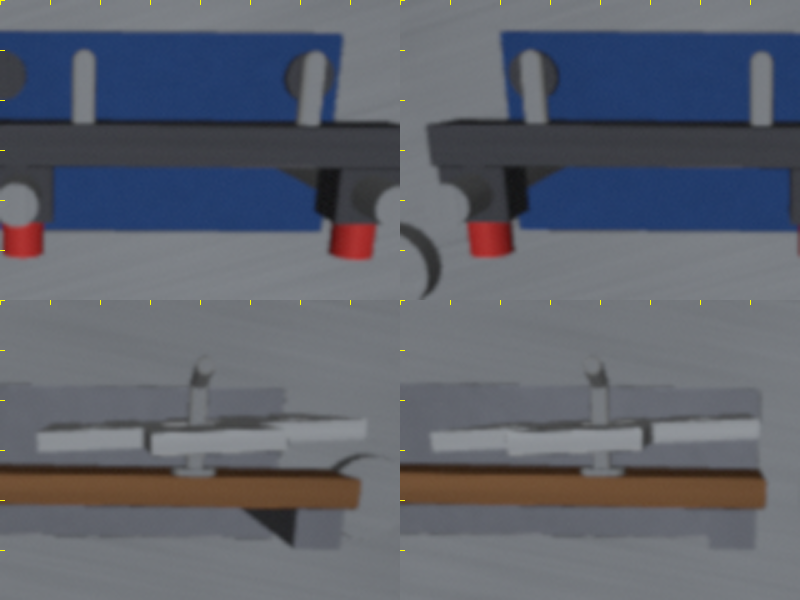

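The pins show clearly on the blue foot and the tab top reads as a bright quad (g1 mosaic (152-286, 430-455)). I'll turn these into positions.

Run:
```python
from h import *
F={n:dict(np.load(f"pics/{n}.npz")) for n in("s1","s2","g1","g2")}
O=dict(s1=(230,85),s2=(110,85),g1=(220,70),g2=(130,70))
def px(n,x,y): return np.array([(x%400+.5)/2.5-.5+O[n][0],(y%300+.5)/2.5-.5+O[n][1]])
# pin axes: bright centroid per row
for n,xs in(("s1",(84,314)),("s2",(532,762))):
    g=F[n]["frame"].astype(float)
    for x in xs:
        c=int(px(n,x,0)[0]);L=[]
        for r in range(int(px(n,0,45)[1]),int(px(n,0,122)[1])+1,3):
            w=g[r,c-7:c+8,0];m=np.clip(w-95,0,None);L.append((r,round((m*np.arange(c-7,c+8)).sum()/max(m.sum(),1),2),int(w.max())))
        print(n,L[:3],L[-2:])
P={}
P['Ltip']=tri([F['s1'],F['s2']],[px('s1',84,50),px('s2',528,50)])
P['Rtip']=tri([F['s1'],F['s2']],[px('s1',317,52),px('s2',762,52)])
P['Lbase']=tri([F['s1'],F['s2']],[px('s1',84,124),px('s2',537,124)])
P['Rbase']=tri([F['s1'],F['s2']],[px('s1',309,125),px('s2',761,125)])
P['red']=tri([F['s1'],F['s2']],[px('s1',352,238),px('s2',490+400*0,238)]) 
for n in P:print(n,P[n].round(4))
t=(P['Ltip']-P['Rtip'])[:2];print("pin dist",np.linalg.norm(t),"yaw",np.arctan2(-t[0],t[1]))
G={'tabL':((153,444),(507,443)),'tabR':((286,439),(643,438)),'shR':((366,428),(758,428)),'hook':((204,367),(594,366)),'railR':((360,479),(765,479))}
for n,(a,b) in G.items():
    print(n,tri([F['g1'],F['g2']],[px('g1',*a),px('g2',*b)]).round(4),ray(F['g1'],px('g1',*a),.232).round(4),ray(F['g2'],px('g2',*b),.232).round(4))
print(ray(F['g1'],px('g1',37,442),.187),ray(F['g1'],px('g1',366,428),.187),ray(F['g2'],px('g2',758,428),.187))
print(ray(F['g1'],px('g1',0,466),.178),ray(F['g1'],px('g1',360,479),.178))
```

```text
s1 [(102, np.float64(0.0), 37), (105, np.float64(263.25), 103), (108, np.float64(263.22), 124)] [(129, np.float64(262.98), 124), (132, np.float64(263.0), 123)]
s1 [(102, np.float64(0.0), 36), (105, np.float64(0.0), 78), (108, np.float64(355.94), 122)] [(129, np.float64(353.62), 122), (132, np.float64(353.39), 123)]
s2 [(102, np.float64(0.0), 35), (105, np.float64(161.6), 98), (108, np.float64(161.71), 121)] [(129, np.float64(163.41), 122), (132, np.float64(163.87), 122)]
s2 [(102, np.float64(0.0), 37), (105, np.float64(0.0), 70), (108, np.float64(254.18), 121)] [(129, np.float64(254.06), 123), (132, np.float64(254.07), 122)]
Ltip [ 0.5555 -0.1812  0.1605]
Rtip [ 0.5297 -0.2677  0.1594]
Lbase [ 0.5284 -0.1735  0.1587]
Rbase [ 0.5032 -0.2595  0.1598]
red [ 0.5113 -0.214   0.3252]
pin dist 0.09032170860437712 yaw -0.29017668198149943
tabL [0.4899 0.1689 0.232 ] [0.4898 0.1688 0.232 ] [0.49   0.1689 0.232 ]
tabR [0.5005 0.1207 0.2284] [0.5004 0.1216 0.232 ] [0.5009 0.1204 0.232 ]
shR [0.5107 0.0771 0.187 ] [0.5094 0.0941 0.232 ] [0.512  0.0799 0.232 ]
hook [0.5224 0.1497 0.1822] [0.5191 0.1566 0.232 ] [0.5222 0.1412 0.232 ]
railR [0.4891 0.0689 0.1755] [0.4915 0.0909 0.232 ] [0.4946 0.0737 0.232 ]
[0.47944619 0.21349703 0.187     ] [0.51067137 0.07713666 0.187     ] [0.5106518  0.07714034 0.187     ]
[0.46554717 0.22856646 0.178     ] [0.48923326 0.06988369 0.178     ]
```

```bash
cat >> h.py <<'E'
YS=-.29;SO=np.array([.5158,-.2164]);YG=.222;GT=np.array([.4952,.145]);YR=.148
def loc(o,yaw,x,y,z): c,s=np.cos(yaw),np.sin(yaw);return np.array([o[0]+c*x-s*y,o[1]+s*x+c*y,z])
E
python3 - <<'E'
from h import *
for p,y in((loc(SO,YS,-.008,0,.22),YS),(loc(GT,YG,0,0,.2),YG)):
    for k in(0,np.pi):
        j=kinematics.ik(p,quat(y+k));print(None if j is None else np.round(j,2))
env.close_gripper(30)
env.reach(loc(SO,YS,-.008,0,.20),quat(YS+np.pi) if 0 else quat(YS))
h=env.movel(loc(SO,YS,-.008,0,.150),velocity=.03,guard=4)
s=monitor.sense();print(h,s["position"],s["contact_force"],s["clock"],s["joints"].round(2))
env.movel(loc(SO,YS,-.008,0,.21));env.release();print(monitor.sense()["clock"])
E
```

```text
[-0.61  0.36  1.4  -0.    1.38 -0.32]
[-0.61  0.36  1.4  -0.    1.38  2.82]
[ 0.06  0.3   1.54 -0.    1.31 -0.16]
None
False [ 0.50819644 -0.21415314  0.15012951] [-0.01021664  1.23564654 -0.64992077] 9.1667 [-0.61  0.42  1.5  -0.    1.22 -0.32]
10.5
```

Run:
```python
from h import *
f=snap("wrist","w3");g=snap("scene","sc3");d=snap("side","sd3")
print(monitor.sense()["position"],monitor.sense()["contact_force"])
print([proj(f,loc(SO,YS,x,y,z)) for x,y,z in((0,.045,.16),(0,-.045,.16),(-.008,0,.172))])
def c(i,x,y,w=160,h=120): return cv2.resize(i["frame"][y:y+h,x:x+w,::-1],(400,300),interpolation=cv2.INTER_CUBIC)
cv2.imwrite("pics/m4.png",np.vstack([np.hstack([c(f,0,0,512,384),c(g,105,160)]),np.hstack([c(d,200,90),c(f,176,132)])]))
```

```text
[ 0.50812434 -0.21412041  0.21000502] [-0.70169281  0.2611499  -1.23311584]
[array([265.92678072, 149.7883156 ]), array([264.97482524, 254.93682996]), array([255.48340789, 210.57457916])]
```

View pics/m4.png

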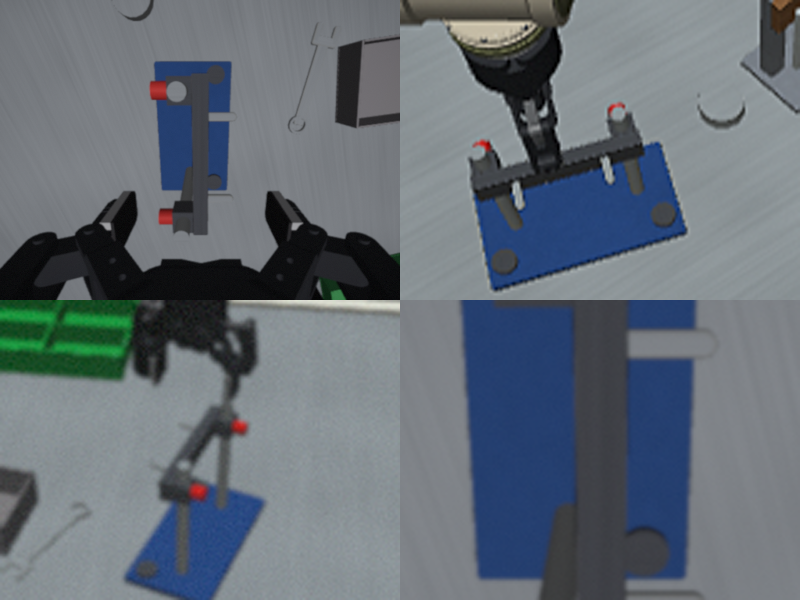

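Run:
```python
from h import *
s=monitor.sense();print(s["finger_gap"],s["clock"])
env.close_gripper(30);s=monitor.sense();print(s["finger_gap"],s["clock"],s["gripper_force"])
if s["finger_gap"]<.1:
    h=env.movel(loc(SO,YS,-.008,0,.155),velocity=.03,guard=4)
    s=monitor.sense();print(h,s["position"],s["contact_force"],s["clock"],s["finger_gap"])
    if h: env.movel(loc(SO,YS,-.008,0,.21))
```

```text
0.9982534631662414 10.65
-9.018995540525946e-05 11.4167 0.0
False [ 0.50818061 -0.21415127  0.15511818] [0.12526449 0.17795712 0.87362109] 13.4 -0.0014031350849433846
```

Run:
```python
from h import *
g=snap("scene","sc4");d=snap("side","sd4");f=snap("wrist","w4")
p=monitor.sense()["position"];print(p,[proj(i,p) for i in(g,d,f)])
def c(i,x,y,w=80,h=60): return cv2.resize(i["frame"][y:y+h,x:x+w,::-1],(400,300),interpolation=cv2.INTER_CUBIC)
cv2.imwrite("pics/m5.png",np.vstack([np.hstack([c(f,0,0,512,384),c(g,125,190)]),np.hstack([c(d,240,120),c(f,176,152,160,120)])]))
```

```text
[ 0.5081509  -0.21413901  0.15506184] [array([169.31117357, 226.29363263]), array([276.57342742, 150.26454139]), array([255.1537504 , 231.22334454])]
```

View pics/m5.png

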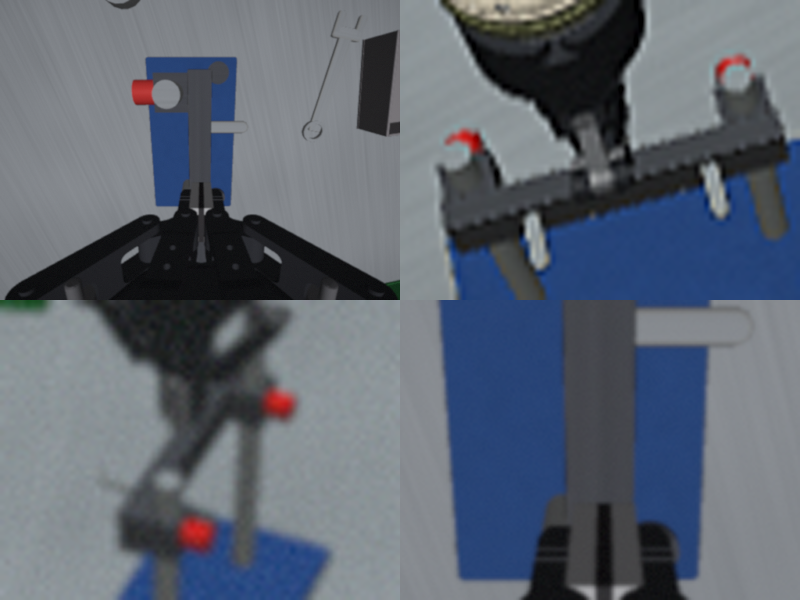

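The fingertips sit over the bar at about scene (165,227) but haven't touched it yet. I'll keep going down with the guard on.

Run:
```python
from h import *
h=env.movel(loc(SO,YS,-.008,0,.135),velocity=.02,guard=4)
s=monitor.sense();print(h,s["position"],s["contact_force"],s["clock"])
snap("wrist","w5")
g=snap("scene","sc5")
```

```text
True [ 0.50817593 -0.21413957  0.14651264] [-0.76100101  0.32378647  3.69726367] 14.1083
```

Run:
```python
from h import *
F={n:dict(np.load(f"pics/{n}.npz")) for n in("s1","s2","w3","w5","w4","scene0")}
def res(ns,uvs):
    p=tri([F[n] for n in ns],uvs);print(ns,p.round(4),[ (proj(F[n],p)-uv).round(1).tolist() for n,uv in zip(ns,uvs)])
L1=((84+.5)/2.5-.5+230,(50+.5)/2.5-.5+85);L2=((128+.5)/2.5-.5+110,(50+.5)/2.5-.5+85)
R1=((317+.5)/2.5-.5+230,(52+.5)/2.5-.5+85);R2=((362+.5)/2.5-.5+110,(52+.5)/2.5-.5+85)
# L pin tip in w3 crop (4th panel: 176,132,160x120): (718,344)
W3=((318.5)/2.5-.5+176,(44.5)/2.5-.5+132)
W4=((353.5)/2.5-.5+176,(27.5)/2.5-.5+152)
res(("s1","s2"),(L1,L2));res(("s1","s2","w3"),(L1,L2,W3));res(("s1","w4"),(L1,W4));res(("s1","s2","w4"),(L1,L2,W4));res(("w3","w4"),(W3,W4))
res(("s1","s2","scene0"),(L1,L2,(188.8,233.4)));res(("s1","s2","scene0"),(R1,R2,(153,243.2)))
for n in("s1","s2"):print(proj(F["scene0"],tri([F["s1"],F["s2"]],(L1,L2))))
s=monitor.sense();V=F["w5"]["view"];T=np.eye(4);T[:3,:3]=R.from_quat(s["ee_rot"]).as_matrix();T[:3,3]=s["position"]
print((np.linalg.inv(T)@np.linalg.inv(V)).round(4)[:3,3], R.from_quat(s["ee_rot"]).as_matrix().round(3)[:,2])
a=F["w5"]["frame"][150:300,190:320];cv2.imwrite("pics/m6.png",cv2.resize(np.hstack([a,F["w4"]["frame"][150:300,190:320]])[:,:,::-1],(780,450),interpolation=cv2.INTER_CUBIC))
```

```text
('s1', 's2') [ 0.5555 -0.1812  0.1605] [[0.0, -0.0], [0.0, 0.0]]
('s1', 's2', 'w3') [ 0.5556 -0.1811  0.1602] [[-0.1, -0.1], [-0.0, -0.0], [-0.2, 0.2]]
('s1', 'w4') [ 0.5556 -0.1812  0.1587] [[-0.1, -0.0], [-0.1, 0.1]]
('s1', 's2', 'w4') [ 0.5555 -0.181   0.1597] [[-0.2, 0.0], [0.1, 0.1], [0.2, 0.2]]
('w3', 'w4') [ 0.5564 -0.182   0.1546] [[-0.1, 0.1], [0.1, -0.2]]
('s1', 's2', 'scene0') [ 0.5554 -0.1823  0.1613] [[1.2, -0.3], [0.9, -0.3], [0.7, -0.5]]
('s1', 's2', 'scene0') [ 0.5294 -0.2681  0.1604] [[0.8, 0.1], [0.5, 0.2], [0.5, -0.0]]
[189.99968681 232.85266373]
[189.99968681 232.85266373]
[ 0.0755  0.0012 -0.1655] [ 0. -0. -1.]
```

View pics/m6.png

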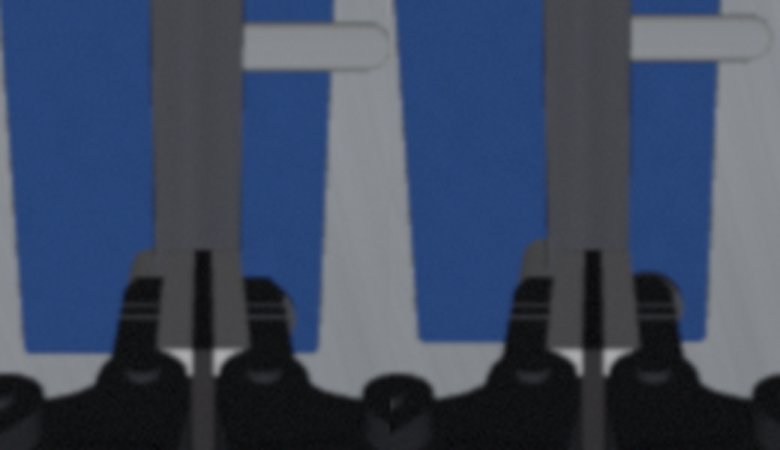

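Run:
```python
from h import *
F={n:dict(np.load(f"pics/{n}.npz")) for n in("scene0","sc4","sc5","side0","sd4","w4","w5")}
for n,z in(("sc4",.155),("sc5",.1465)):
    d=np.abs(F[n]["frame"].astype(int)-F["scene0"]["frame"]).max(2)>25
    d[:, :140]=0;d[:,200:]=0;d[245:]=0
    r,c=np.nonzero(d);m=r.max()
    print(n,[(k,c[r==k].min(),c[r==k].max()) for k in range(m-8,m+1) if (r==k).any()])
    print([proj(F[n],[.5082,-.2141,zz]).round(1).tolist() for zz in(z,.16,.172,.18,.20)], "bar front top mid",proj(F[n],loc(SO,YS,0,0,.172)).round(1),"at .1465",proj(F[n],loc(SO,YS,0,0,.1465)).round(1))
g=F["scene0"]["frame"]
mid=proj(F["sc5"],loc(SO,YS,0,.02,.172));u=int(round(mid[0]));print("col",u,[(v,g[v,u].tolist()) for v in range(210,240,1)])
print("front face pts z .18 .172 .16 .15 .14 .13:",[proj(F["sc5"],loc(SO,YS,0,.02,z)).round(1).tolist() for z in(.18,.172,.16,.15,.14,.13)])
```

```text
sc4 [(220, np.int64(160), np.int64(170)), (221, np.int64(160), np.int64(171)), (222, np.int64(160), np.int64(171)), (223, np.int64(163), np.int64(170)), (224, np.int64(160), np.int64(166)), (225, np.int64(159), np.int64(171)), (226, np.int64(162), np.int64(168)), (227, np.int64(163), np.int64(167)), (228, np.int64(161), np.int64(164))]
[[169.3, 226.3], [169.0, 225.4], [168.2, 223.3], [167.6, 221.9], [166.2, 218.1]] bar front top mid [168.8 226.1] at .1465 [170.6 230.5]
sc5 [(221, np.int64(160), np.int64(171)), (222, np.int64(161), np.int64(171)), (223, np.int64(162), np.int64(171)), (224, np.int64(161), np.int64(171)), (225, np.int64(160), np.int64(168)), (226, np.int64(160), np.int64(171)), (227, np.int64(160), np.int64(168)), (228, np.int64(163), np.int64(167)), (229, np.int64(160), np.int64(167))]
[[169.9, 227.8], [169.0, 225.4], [168.2, 223.3], [167.6, 221.9], [166.2, 218.1]] bar front top mid [168.8 226.1] at .1465 [170.6 230.5]
col 177 [(210, [140, 149, 152]), (211, [140, 148, 151]), (212, [140, 148, 151]), (213, [139, 147, 150]), (214, [137, 145, 148]), (215, [141, 148, 151]), (216, [143, 152, 155]), (217, [131, 138, 141]), (218, [86, 90, 92]), (219, [63, 65, 69]), (220, [66, 70, 73]), (221, [65, 69, 73]), (222, [68, 70, 75]), (223, [61, 63, 66]), (224, [37, 39, 40]), (225, [32, 32, 34]), (226, [34, 35, 35]), (227, [34, 34, 33]), (228, [32, 29, 25]), (229, [34, 48, 81]), (230, [37, 70, 130]), (231, [38, 70, 124]), (232, [38, 68, 121]), (233, [37, 67, 121]), (234, [38, 68, 122]), (235, [37, 67, 121]), (236, [36, 66, 120]), (237, [37, 66, 120]), (238, [37, 68, 122]), (239, [38, 68, 121])]
front face pts z .18 .172 .16 .15 .14 .13: [[176.3, 222.4], [176.8, 223.8], [177.6, 226.0], [178.2, 227.7], [178.8, 229.4], [179.3, 231.1]]
```

Run:
```python
from h import *
env.movel(loc(SO,YS,-.008,0,.24),velocity=.2)
p=np.array([.4583,.229]);env.reach([*p,.24],quat(YR))
env.movel([*p,.19],velocity=.15)
h=env.movel([*p,.14],velocity=.03,guard=4)
s=monitor.sense();print(h,s["position"],s["contact_force"],s["clock"])
env.movel([*p,.27],velocity=.2);env.release();print(monitor.sense()["clock"])
```

```text
True [0.4582798  0.22899156 0.15465189] [-1.77051592 -0.58070817  5.96766356] 18.0583
19.5667
```

Run:
```python
from h import *
print(env.hold_point_z)
env.reach([*GT,.275],quat(YG))
h=env.movel([*GT,.175],velocity=.1,guard=6)
s=monitor.sense();print("down",h,s["position"][2],s["contact_force"],s["clock"])
if h: env.movel([*GT,.28]);raise SystemExit
env.close_gripper(70);s=monitor.sense();print("grip",s["finger_gap"],s["gripper_force"],s["contact_force"])
g=snap("scene","sc6")
p=np.array([*GT,.196]);h=env.movel(p,velocity=.06,guard=20)
s=monitor.sense();print("lift",h,s["position"],s["contact_force"],s["finger_gap"],s["clock"])
```

```text
0.0187
down False 0.17559629457459935 [-0.17323406  0.73631521  0.10215721] 21.175
grip 0.08042297769427738 68.81964325904846 [-1.48327308 -0.00525842  2.68188638]
lift False [0.49519014 0.14501237 0.19606778] [-0.37149832 -0.2990871  -3.19093661] 0.08290715543175096 22.4167
```

Run:
```python
from h import *
a=np.array([*GT,.196]);d=np.array([np.cos(YR),np.sin(YR),0])
h=env.movel(a+.075*d,velocity=.1,guard=15)
s=monitor.sense();print(h,s["position"],s["contact_force"],s["finger_gap"],s["clock"])
env.hold(.25)
f=snap("wrist","w7");g=snap("scene","sc7");e=snap("side","sd7")
print(proj(f,s["position"]),proj(g,s["position"]),proj(e,s["position"]))
u,v=map(int,proj(g,s["position"]));a,b=map(int,proj(e,s["position"]))
def c(i,x,y,w,h): return cv2.resize(i["frame"][y:y+h,x:x+w,::-1],(400,300),interpolation=cv2.INTER_CUBIC)
print(u,v,a,b)
cv2.imwrite("pics/m7.png",np.vstack([np.hstack([c(f,0,0,512,384),c(g,u-50,v-30,100,75)]),np.hstack([c(e,a-50,b-30,100,75),c(f,176,180,160,120)])]))
```

```text
False [0.56898751 0.15606922 0.19584967] [-0.45366712 -0.7477913  -3.42558214] 0.08124366938579733 23.3167
[254.86327618 229.93885247] [302.5075659  164.97081412] [234.44752203 231.34558952]
302 164 234 231
```

View pics/m7.png

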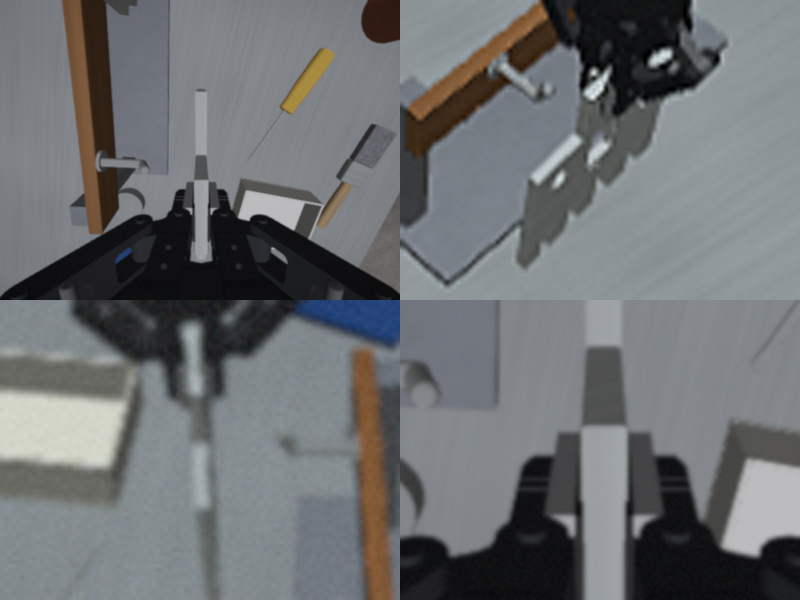

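The gauge is gripped upright and clear of the hook: its +y shoulder end is at wrist (257,115) and its -y end at scene (284,179.5). I'll check the lateral offset in the hand before approaching the pins.

Run:
```python
from h import *
f=dict(np.load("pics/w7.npz"));g=dict(np.load("pics/sc7.npz"))
s=monitor.sense();p=s["position"];M=R.from_quat(s["ee_rot"]).as_matrix();print(M.round(3)[:,:2].T)
fr=f["frame"][:,:,1].astype(int);print("col257 rows",[(r,fr[r,257]) for r in range(106,122)])
print("rows at 262..",[(r,fr[r,256]) for r in range(192,240,2)])
for n,F,uv,z in(("sh+",f,(257.3,114.5),.208),("sh-",g,(284,179.5),.208),("tab+ ",f,(256.5,230),.253)):
    q=ray(F,uv,z);print(n,(M.T@(q-p)).round(4))
for k in(.068,.070,.072): print(k,proj(f,p+M@np.array([k,0,-(.208-p[2])])).round(1),proj(g,p+M@np.array([-k,0,-(.208-p[2])])).round(1))
```

```text
[[-0.22   0.975 -0.   ]
 [ 0.975  0.22   0.   ]]
col257 rows [(106, np.int64(135)), (107, np.int64(134)), (108, np.int64(134)), (109, np.int64(134)), (110, np.int64(134)), (111, np.int64(133)), (112, np.int64(130)), (113, np.int64(113)), (114, np.int64(93)), (115, np.int64(84)), (116, np.int64(97)), (117, np.int64(132)), (118, np.int64(153)), (119, np.int64(159)), (120, np.int64(159)), (121, np.int64(159))]
rows at 262.. [(192, np.int64(162)), (194, np.int64(163)), (196, np.int64(162)), (198, np.int64(126)), (200, np.int64(82)), (202, np.int64(81)), (204, np.int64(80)), (206, np.int64(80)), (208, np.int64(81)), (210, np.int64(81)), (212, np.int64(79)), (214, np.int64(81)), (216, np.int64(81)), (218, np.int64(81)), (220, np.int64(80)), (222, np.int64(82)), (224, np.int64(83)), (226, np.int64(81)), (228, np.int64(80)), (230, np.int64(129)), (232, np.int64(158)), (234, np.int64(159)), (236, np.int64(159)), (238, np.int64(159))]
sh+ [ 0.0716  0.0013 -0.0119]
sh- [-0.0742 -0.0022 -0.0119]
tab+  [ 0.0258  0.0009 -0.0569]
0.068 [254.9 121.5] [286.3 178.5]
0.07 [254.9 117.6] [285.8 179. ]
0.072 [254.9 113.7] [285.2 179.5]
```

Run:
```python
from h import *
Z=.1685;y=-.0005
env.reach(loc(SO,YS,.07,y,.20),quat(YS))
env.movel(loc(SO,YS,.05,y,Z),velocity=.1);env.hold(.2)
s0=monitor.sense();snap("wrist","w8");snap("scene","sc8");snap("side","sd8")
h=env.movel(loc(SO,YS,.012,y,Z),velocity=.04,guard=5)
s=monitor.sense();d=R.from_euler('z',-YS).apply
print(h,d(s["position"]-[*SO,0]).round(4),d(s["contact_force"]-s0["contact_force"]).round(2),d(s["ft_torque"]-s0["ft_torque"]).round(2),s["clock"])
snap("wrist","w9");snap("scene","sc9")
```

```text
False [ 0.0121 -0.0005  0.1685] [ 1.67  1.04 -0.65] [ 0.01 -0.05  0.09] 27.15
```

Run:
```python
from h import *
y=-.0005;d=R.from_euler('z',-YS).apply
def rep(n,h):
    s=monitor.sense();print(n,h,d(s["position"]-[*SO,0]).round(4),d(s["contact_force"]).round(2),s["clock"]);return s
h=env.movel(loc(SO,YS,.001,y,.1685),velocity=.03,guard=6);s=rep("push",h)
x=d(s["position"]-[*SO,0])[0]+.0005
h=env.movel(loc(SO,YS,x,y,.160),velocity=.02,guard=4);rep("lower",h)
env.hold(.2)
f=snap("wrist","w10");g=snap("scene","sc10");e=snap("side","sd10")
def c(i,x,y,w,h): return cv2.resize(i["frame"][y:y+h,x:x+w,::-1],(400,300),interpolation=cv2.INTER_CUBIC)
cv2.imwrite("pics/m8.png",np.vstack([np.hstack([c(f,0,0,512,384),c(g,125,190,112,84)]),np.hstack([c(e,230,115,96,72),c(f,176,130,160,120)])]))
```

```text
push True [ 0.0031 -0.0005  0.1682] [ 5.13 -0.05 -1.29] 27.6083
lower True [ 0.0033 -0.0005  0.1655] [0.03 0.1  4.14] 27.8667
```

View pics/m8.png

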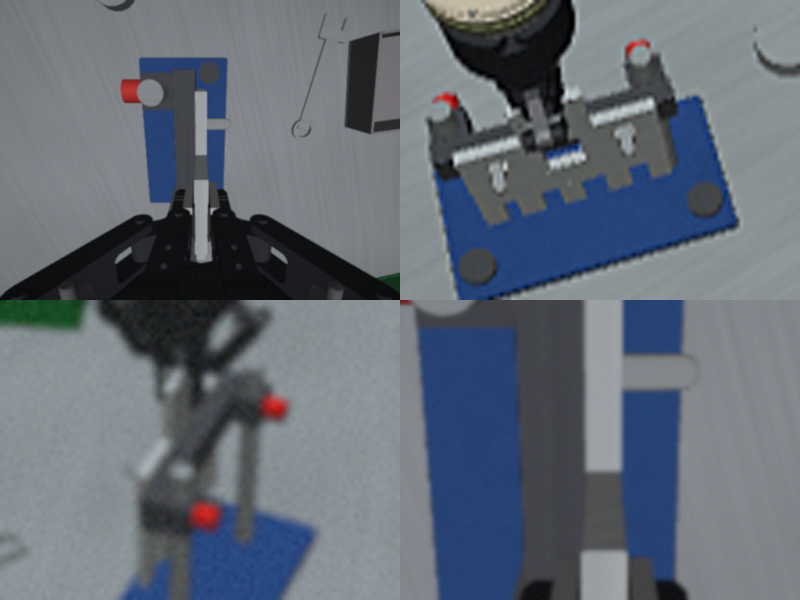

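Both pins stick out through the holes (scene crop at (498,175) and (627,135)), and the plate is flush on the bar and level. Releasing now.

Run:
```python
from h import *
env.release()
p=monitor.sense()["position"];env.movel([p[0],p[1],.29],velocity=.1);env.hold(.6)
s=monitor.sense();print(s["clock"],s["contact_force"])
a=dict(np.load("pics/sc10.npz"))["frame"].astype(int);f=snap("scene","sc11");b=f["frame"].astype(int)
# gauge's lower part and pins unchanged after release?
print("pixels changed on gauge:",(np.abs(a-b).max(2)[235:262,135:215]>30).sum())
w=snap("wrist","w11")
# far shoulder edge (bright top) in wrist view vs expectation if flush/centred
M=[proj(w,loc(SO,YS,x,y,.1585-.0905+.110)).round(1) for x,y in((0,.07),(.008,.07),(0,.03),(.008,.03))];print(M)
for i in(.04,.06):
    u,v=proj(w,loc(SO,YS,.004,i,.178)).round().astype(int);print(v,u,w["frame"][v,u-10:u+11,1])
```

```text
30.95 [-0.02521479  0.41036763  0.42655035]
pixels changed on gauge: 1
[array([252.1, 113.7]), array([260.6, 113.7]), array([252.3, 155.7]), array([260.4, 155.7])]
146 256 [ 62  61  60  62  62  64  78 113 142 150 150 151 150 149 143 119  79  62
  61  62  61]
125 256 [ 61  62  62  63  63  63  75 113 142 149 149 149 149 150 148 131  87  61
  61  58  60]
```

```bash
python3 -c "
from h import *
print(job.hand_in())"
```

```text
the job is handed in; nothing more can be done
None
```

The wide slot gauge hangs on both station pins, released, level and flush to the bar; the arm never touched the smaller gauge. I handed the job in just after 31 s on the robot's clock, and no verdict came back.

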